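# Dock a tube carrier on an analyser's loading plate and bolt it in

## Robot

A 6-joint arm with a two-finger parallel gripper is mounted at the origin on the work surface. World frame = base frame: x ahead of the robot, y to its left, z up, the work surface at z = 0. Lengths are in m, angles in degrees, forces in N, time in s.
With the tool pointing down it reaches from about 0.375 to 0.975 m from the base axis. Payload 3.8 kg.
Tool frame: the origin (TCP) lies midway between the tips of the shut fingers; the grasp point (between the pads) lies 19 mm behind it (env.pinch_z is the z of the grasp point in the tool frame, in m); z points along the fingers, y is the line along which they close (so a half turn about z gives the same grasp; the last joint's range is limited). The gripper opens to 88 mm and grips with 3 to 60 N. Pads are 18 mm wide; open, the fingers measure 123 mm over their backs; the gripper's body (75 mm by 187 mm) begins 45 mm behind the grasp point.
Start: joints at [-73.906, 15.12, 91.902, -0, 72.978, -2.114], TCP at [0.211, -0.641, 0.239] pointing down, gripper open.
Joint ranges: [-150.88, 150.88], [-54.13, 125.18], [17.81, 147.31], [-75.09, 255.09], [0, 152.58], [-146.25, 146.25]. Speed limits (degrees/s): [147.25, 147.25, 180, 180, 180, 180].

## Interface

Orientations are given as a 3x3 rotation matrix whose columns are the frame's x, y, z axes.
In Python, from workcell import env gives the robot as it stands.
- The arm moves only by the tool carry_out, never from a script. Its argument "increments" is a list that holds one entry, the list of rows, each a list of 4 numbers: the shift along the tool's x, y, z in cm, then the turn about the tool's z in degrees. A call has 1 to 5 rows; each row is the pose to reach, as a shift and turn from the pose commanded when the call began, along the tool's axes at that moment; what a row does not reach only later rows make up. A row lasts 1/12 s, in which the tool goes at most 41.7 mm and 7.16 degrees, less where a joint would pass 70% of its speed; a pose out of reach is approached as far as the arm can. A call with a gripper value outside its range is refused whole. "gripper" is the closure, from 0 (fully open) to 1 (shut), set as the call begins (left out, the last holds). The fingers move at their own pace and stop on an object; "grip_force" is the grip in N (left out, the last holds). Time passes only in rows, so rows that repeat a pose let the fingers close. It gives the time, the measured TCP pose, the force, the opening and the grip force at its end, in the units of the state.
- env.get_obs(): the state, without advancing time (a new reading comes with each control period).
- env.snapshot(name): name is "scene" or "top"; returns a dict with "frame" (384x512x3 uint8, red, green, blue), "z_map" (384x512 float32, m along the optical axis (not along the pixel's ray), 0 where there is no reading), "camera_matrix" (3x3 intrinsics, pixels), "R" (3x3) and "t" (3): a world point X has camera coordinates R X + t. Camera axes: x right, y down, z forward; pixel columns grow to the right and rows downward; lengths in m; the calibration is good to about 2 mm. A picture is of the moment at which its call begins.
- env.job_done(): hands the job in; it is judged then, once.
The state is a dict: "time_s": time; "joint_pos": joint angles; "dq": joint speeds; "joint_efforts": joint torques, N m; "ee_pos": TCP position; "ee_rot": TCP orientation; "wrist_force": force on the tool from outside, world axes, zero at the start; "moment": the same for the moment, N m; "gripper_width": finger opening in m; "grasp_force": force on a finger pad.
Only numpy, scipy, OpenCV 4.12 (cv2) and the standard library are available. Lean on these libraries where they do the work, as an engineer would, in place of code of your own. Each camera call takes 0.05 s, during which the arm holds its last target. There are 200 camera calls.

## Task

Push the tube carrier straight back in its dock until it is fully home against the back wall, then slide the steel bolt across until its tip is fully inside the carrier's keeper slot and presses the carrier firmly (a push of about 15 N) against the sprung buffer on the far side; then let go and leave it bolted. Work gently: never push the carrier or the bolt with more than about 20 N, and leave the bottle, box and jar alone.

Things in the scene. Friction and masses are not known exactly. Their poses are not given: they have to be found in the camera images.
- dock: Dark steel loading plate fixed to the bench, 190 mm in x, y from -200 to +145 mm, 10 mm thick; origin on its underside, at bench level. +x points to the back wall, +y is the way the bolt slides home. In this frame the bolt's axis is at x = 30, z = 37 mm; two white bolt guides (34 mm in x, 10 in y, top at z = 50 mm) are centred at y = -76 and -190 mm
- back_wall (a point): Point on the front face of the dock's aluminium back wall, at x = 75, y = 0, z = 27 mm in the dock's frame, axes as the dock's. The wall's top is 44 mm above the bench. The carrier is home when its back face rests on this wall. A low rail along x (top 22 mm above the bench, inner face at y = -69 mm) guides the carrier on the bolt's side
- buffer_nominal (a point): Nominal middle of the buffer's face, fixed to the dock at x = 30, y = 80, z = 25 mm. The real buffer, a 60 mm long rubber-faced sprung plate on a white block, is set up to 12 mm nearer or farther in y each time: its true place is not given and must be found by feel. It yields about 1 mm per 20 N
- carrier_front (a point): Centre of the front face (-x, towards the robot) of the loose aluminium tube carrier: 90 mm in x, 130 in y, 40 tall, about 0.5 kg, standing on the plate; its eight capped tubes reach 74 mm above its underside, 13 mm or more behind this face. The point is 20 mm above its underside. Axes as the dock's when home, then at x = -15 mm in the dock's frame. Starts 30 to 60 mm short; slides with a few N
- keeper_mouth (a point): Centre of the mouth of the keeper slot in the carrier's -y end face: 27 mm above the carrier's underside, 65 mm from its centre, mid-length in x. The slot is 20 mm wide, 20 mm tall and 20 mm deep in +y, with a closed bottom, open above except for a 7 mm strap at the mouth. Axes as the carrier's
- bolt: Steel bolt: rod of 12 mm diameter, 190 mm long, with an upright round post, 16 mm diameter, top 58 mm above the rod's axis. Origin on that axis under the post. Slides along the dock's y only; starts drawn back at y = -165 to -153 mm, goes home to +y by 29 to 74 mm. Own friction 3 N, stays where left. Its tip meets the slot's bottom, then pushes the carrier 2 to 30 mm sideways to the buffer
- bolt_grip (a point): Middle of the free part of the bolt's upright post, 36 mm above the rod's axis, 73 mm above the bench. It can be pinched from above or pushed
- bolt_tip (a point): The bolt's round tip, on its axis, 80 mm in +y from the bolt's origin
- reagent: Bystander: amber bottle, 56 mm diameter, 110 mm tall; origin under its centre
- tipbox: Bystander: grey box with a clear lid, 85 x 120 x 57 mm; origin under its centre
- jar: Bystander: white jar, 52 mm diameter, 60 mm tall; origin under its centre
Mind the look-alikes: they are no part of the job. Leave any yellow look-alike of the part that bears carrier_front alone.

How it is judged:
By the outcome, as a careful person would: the job done as asked, in the order asked, and still so for the second after the job is handed in, with the robot touching nothing.
It also fails if it takes over 67 s, if anything falls off the work surface, if the arm or the gripper's body presses on something with over 40 N, if the wrist force passes 120 N, or if a joint passes its speed limit or range.

## Working session

There is one attempt and no reset: what is moved stays moved. The work goes in short steps, Python scripts to look and compute and a tool call to move; the robot and the scene stay as the last step left them, time stands still between calls to the robot, and variables do not carry over. Pictures are saved under pics/ and viewed, at most 10 in all, crops included, and the job is handed in when it is done.

Besides the shell and the picture viewer there is one more tool, called by a JSON object that holds its "op" and its "data", one argument or row to a line. carry_out: Moves the arm, as the interface text tells. Its arguments: {"type":"object","properties":{"increments":{"type":"array"},"gripper":{"type":"number"},"grip_force":{"type":"number"}},"required":["increments"]}

```bash
mkdir -p pics; ls; python3 - <<'E'
from workcell import env
import cv2,numpy as np
for n in("scene","top"):
    s=env.snapshot(n); np.savez(f"pics/{n}0.npz",**s)
    cv2.imwrite(f"pics/{n}0.png",s["frame"][:,:,::-1]); print(n,s["R"].round(3).tolist(),s["t"].round(3),s["camera_matrix"].round(1).tolist(),(s["z_map"]>0).mean())
o=env.get_obs();print(o["ee_rot"],o["ee_pos"],o["wrist_force"],env.pinch_z)
E
```

```text
pics
scene [[0.871, 0.491, 0.005], [0.388, -0.681, -0.621], [-0.301, 0.543, -0.784]] [-0.516 -0.112  1.205] [[477.1, 0.0, 256.7], [0.0, 477.1, 190.2], [0.0, 0.0, 1.0]] 0.9960378011067709
top [[0.015, -1.0, -0.016], [-0.994, -0.013, -0.112], [0.111, 0.018, -0.994]] [0.109 0.548 0.798] [[414.2, 0.0, 253.6], [0.0, 414.2, 189.0], [0.0, 0.0, 1.0]] 0.9960581461588541
[[ 9.49933113e-01  3.12452846e-01 -5.47696997e-04]
 [ 3.12453313e-01 -9.49931115e-01  1.95017687e-03]
 [ 8.90638954e-05 -2.02366733e-03 -9.99997948e-01]] [ 0.21074139 -0.64058397  0.23752909] [-0.59609608  0.2140918  -0.9941843 ] -0.0187
```

View pics/scene0.png

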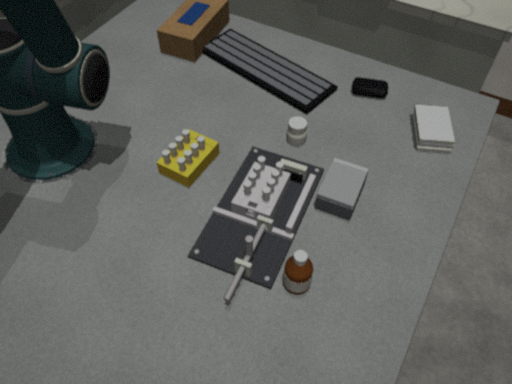

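View pics/top0.png

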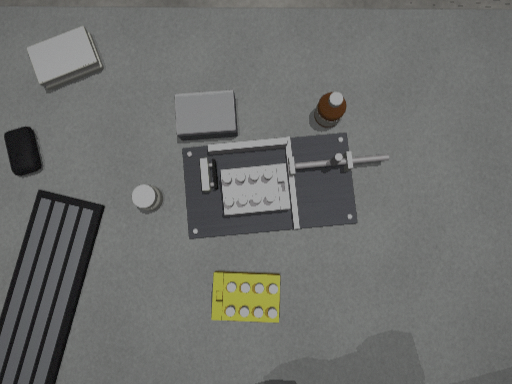

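The scene view shows the aluminium carrier on the dark dock (about 262,190), the bolt post near (249,242), the bottle at (298,275), and the yellow look-alike at (188,158). In the top view the plate corners are about (183,147), (346,133), (356,229) and (190,238). The carrier is at (255,190), the post at (338,158), the buffer at (208,174) and the box at (206,114).

```bash
cat > h.py <<'E'
import numpy as np,cv2
def world(s):
    K,R,t=s["camera_matrix"],s["R"],s["t"]; z=s["z_map"]
    v,u=np.mgrid[:z.shape[0],:z.shape[1]]
    c=np.stack([(u-K[0,2])/K[0,0]*z,(v-K[1,2])/K[1,1]*z,z],-1)
    return (c-t)@R
def cloud(names,load):
    P=[];C=[]
    for n in names:
        s=load(n);P.append(world(s).reshape(-1,3));C.append(s["frame"].reshape(-1,3))
    return np.vstack(P),np.vstack(C)
E
python3 - <<'E'
from h import *
for n in("top","scene"):
    s=np.load(f"pics/{n}0.npz");W=world(s);g=s["frame"].astype(int);z=W[...,2]
    bench=W[(abs(z)<.02)&(g.min(-1)>80)&(abs(W[...,0]-.55)<.3)]
    dark=(g.max(-1)<75)&(g.max(-1)-g.min(-1)<25)
    m=dark&(z>-.005)&(z<.025)
    k,l,st,_=cv2.connectedComponentsWithStats(m.astype(np.uint8))
    # component(s) in dock region
    print(n,"bench z",np.median(bench[:,2]))
    for i in range(1,k):
        if st[i,4]>800:print(i,st[i],W[l==i].mean(0).round(3))
    for nm,(lo,hi) in {"44-55":(.04,.056),"post":(.085,.1)}.items():
        q=(z>lo)&(z<hi)
        k,l,st,c=cv2.connectedComponentsWithStats(q.astype(np.uint8))
        for i in range(1,k):
            if st[i,4]>12:
                p=W[l==i];print(nm,c[i].round(),st[i,4],np.median(p,0).round(4),cv2.minAreaRect((p[:,:2]*1000).astype(np.float32)))
E
```

```text
top bench z -0.0013469381842046609
59 [ 182  145  107   94 3725] [0.551 0.191 0.009]
167 [   0  190  105  194 5525] [0.354 0.52  0.014]
44-55 [61. 54.] 2361 [0.8202 0.5184 0.0429] ((820.712890625, 518.833740234375), (86.4618148803711, 128.45419311523438), 22.886873245239258)
44-55 [205. 113.] 1519 [0.6939 0.2154 0.0548] ((697.5927124023438, 216.08152770996094), (84.5057601928711, 119.71747589111328), 4.710155963897705)
44-55 [325. 117.] 80 [ 0.6872 -0.0227  0.0485] ((694.8592529296875, -26.504310607910156), (55.31534957885742, 22.188844680786133), 61.67241287231445)
44-55 [247. 143.] 546 [0.6365 0.1311 0.0427] ((636.208251953125, 131.8507843017578), (14.712292671203613, 159.03094482421875), 6.121738433837891)
44-55 [359. 158.] 253 [ 0.6095 -0.0798  0.0424] ((604.2944946289062, -100.8216781616211), (96.1370620727539, 33.091732025146484), 87.23683166503906)
44-55 [204. 173.] 250 [0.5752 0.2151 0.0424] ((574.8433837890625, 215.2288055419922), (65.81385040283203, 15.998034477233887), 5.99104118347168)
44-55 [305. 164.] 233 [0.5969 0.0249 0.0433] ((598.4955444335938, 2.7582054138183594), 
[... 3663 characters left out ...]
 0.0424] ((602.8856811523438, -63.20886993408203), (186.7943572998047, 33.631797790527344), 88.4652099609375)
44-55 [297. 281.] 128 [ 0.7155 -0.0628  0.0486] ((713.9765014648438, -54.3949089050293), (54.99772644042969, 24.8591251373291), 25.548194885253906)
post [ 44. 133.] 331 [ 0.0521 -0.0373  0.0925] ((31.984657287597656, -23.076629638671875), (132.0584716796875, 62.13186264038086), 61.759132385253906)
post [248. 240.] 55 [ 0.6003 -0.0486  0.0936] ((600.4832153320312, -47.19921875), (13.648101806640625, 14.961530685424805), 2.150196075439453)
post [299. 265.] 84 [ 0.712  -0.049   0.0885] ((709.1664428710938, -43.80635070800781), (28.618276596069336, 20.752574920654297), 26.23145294189453)
```

{"op": "carry_out", "data": {
  "increments": [
    [[11.7, -15.7, 0, 0], [11.7, -15.7, 0, 0], [11.7, -15.7, 0, 0], [11.7, -15.7, 0, 0], [11.7, -15.7, 0, 0]]
  ],
  "gripper": 1,
  "grip_force": 20
}}

```text
time_s: 0.52
ee_pos: [0.2733, -0.452, 0.2378]
ee_rot: [[0.95, 0.313, -0.0], [0.313, -0.95, 0.002], [0.0, -0.002, -1.0]]
wrist_force: [-0.2, 0.5, 0.2]
gripper_width: 0.0571
grasp_force: 0.0
```

{"op": "carry_out", "data": {
  "increments": [
    [[11.7, -15.7, 0, 0], [11.7, -15.7, 0, 0], [11.7, -15.7, 0, 0], [11.7, -15.7, 0, 0], [11.7, -15.7, 0, 0]]
  ]
}}

```text
time_s: 0.93
ee_pos: [0.335, -0.2666, 0.2382]
ee_rot: [[0.95, 0.313, -0.0], [0.313, -0.95, 0.001], [0.0, -0.001, -1.0]]
wrist_force: [0.7, -0.7, 0.1]
gripper_width: 0.0239
grasp_force: 0.0
```

{"op": "carry_out", "data": {
  "increments": [
    [[11.7, -15.7, 0, 12.1], [11.7, -15.7, 0, 12.1], [11.7, -15.7, 0, 12.1], [11.7, -15.7, 0, 12.1], [11.7, -15.7, 0, 12.1]]
  ]
}}

```text
time_s: 1.35
ee_pos: [0.397, -0.082, 0.2386]
ee_rot: [[0.994, 0.106, 0.0], [0.106, -0.994, 0.0], [0.0, -0.0, -1.0]]
wrist_force: [0.8, -0.7, 0.0]
gripper_width: 0.0004
grasp_force: 0.0
```

{"op": "carry_out", "data": {
  "increments": [
    [[8.2, -17.6, 0, 0], [8.2, -17.6, 0, 0], [8.2, -17.6, 0, 0], [8.2, -17.6, 0, 0], [8.2, -17.6, 0, 0]]
  ]
}}

```text
time_s: 1.77
ee_pos: [0.4602, 0.103, 0.2385]
ee_rot: [[0.994, 0.108, 0.0], [0.108, -0.994, 0.001], [0.0, -0.001, -1.0]]
wrist_force: [0.5, -0.2, 0.5]
gripper_width: 0.0005
grasp_force: 0.0
```

{"op": "carry_out", "data": {
  "increments": [
    [[0, 0, 4, 0], [0, 0, 8, 0], [0, 0, 12, 0], [0, 0, 15, 0], [0, 0, 15, 0]]
  ]
}}

```text
time_s: 2.18
ee_pos: [0.4535, 0.0988, 0.0818]
ee_rot: [[0.994, 0.107, -0.014], [0.107, -0.994, -0.002], [-0.014, 0.001, -1.0]]
wrist_force: [-1.5, 0.2, -1.6]
gripper_width: 0.0003
grasp_force: 0.0
```

```bash
python3 - <<'E'
from h import *
from workcell import env
s=env.snapshot("top");W=world(s)
M=[];a=s["frame"][120:250,170:410]
cv2.imwrite("pics/a1.png",cv2.resize(a,None,fx=3,fy=3,interpolation=2)[:,:,::-1])
o=env.get_obs();print(o["ee_pos"],o["wrist_force"])
E
```

```text
[0.45596622 0.09908623 0.0850816 ] [-0.20819074  0.16501951  0.11399207]
```

View pics/a1.png

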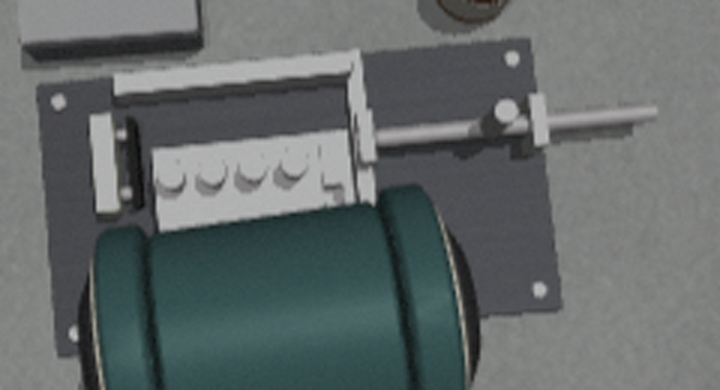

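The picture shows the arm over the front of the carrier, with the wall (115–360, ~75), the bolt post (505,112) and the buffer (130,160) clear. I'll lower the last stretch and start the push.

{"op": "carry_out", "data": {
  "increments": [
    [[0, 0, 2, 0], [0, 0, 4, 0], [0, 0, 5.5, 0], [0, 0, 6, 0], [0, 0, 6, 0]]
  ]
}}

```text
time_s: 2.65
ee_pos: [0.4606, 0.0996, 0.0295]
ee_rot: [[0.994, 0.106, 0.0], [0.106, -0.994, 0.0], [0.0, -0.0, -1.0]]
wrist_force: [0.2, 0.2, -0.7]
gripper_width: 0.0005
grasp_force: 0.0
```

{"op": "carry_out", "data": {
  "increments": [
    [[0.4, 0, 0, 0], [0.8, 0, 0, 0], [1.2, 0, 0, 0], [1.6, 0, 0, 0], [1.8, 0, 0, 0]]
  ]
}}

```text
time_s: 3.07
ee_pos: [0.4795, 0.1018, 0.0296]
ee_rot: [[0.994, 0.106, 0.002], [0.106, -0.994, 0.0], [0.002, -0.0, -1.0]]
wrist_force: [0.1, -0.1, -0.1]
gripper_width: 0.0008
grasp_force: 0.0
```

{"op": "carry_out", "data": {
  "increments": [
    [[0.3, 0, 0, 0], [0.6, 0, 0, 0], [0.9, 0, 0, 0], [1.2, 0, 0, 0], [1.5, 0, 0, 0]]
  ]
}}

```text
time_s: 3.48
ee_pos: [0.4903, 0.1029, 0.0281]
ee_rot: [[0.994, 0.107, -0.006], [0.107, -0.994, -0.001], [-0.006, 0.0, -1.0]]
wrist_force: [-8.6, 0.1, 5.9]
gripper_width: 0.0003
grasp_force: 3.8
```

{"op": "carry_out", "data": {
  "increments": [
    [[0.3, 0, 0, 0], [0.6, 0, 0, 0], [0.9, 0, 0, 0], [1.2, 0, 0, 0], [1.5, 0, 0, 0]]
  ]
}}

```text
time_s: 3.9
ee_pos: [0.5049, 0.1044, 0.028]
ee_rot: [[0.994, 0.106, -0.006], [0.106, -0.994, -0.001], [-0.006, 0.0, -1.0]]
wrist_force: [-8.0, -0.4, 5.4]
gripper_width: 0.0008
grasp_force: 3.7
```

{"op": "carry_out", "data": {
  "increments": [
    [[0.2, 0, 0, 0], [0.4, 0, 0, 0], [0.6, 0, 0, 0], [0.8, 0, 0, 0], [1.0, 0, 0, 0]]
  ]
}}

```text
time_s: 4.32
ee_pos: [0.5148, 0.1055, 0.028]
ee_rot: [[0.994, 0.107, -0.006], [0.107, -0.994, -0.001], [-0.006, 0.0, -1.0]]
wrist_force: [-6.5, 0.1, 6.1]
gripper_width: 0.0007
grasp_force: 3.6
```

{"op": "carry_out", "data": {
  "increments": [
    [[0.1, 0, 0, 0], [0.2, 0, 0, 0], [0.3, 0, 0, 0], [0.4, 0, 0, 0], [0.5, 0, 0, 0]]
  ]
}}

```text
time_s: 4.73
ee_pos: [0.5197, 0.106, 0.028]
ee_rot: [[0.994, 0.106, -0.006], [0.106, -0.994, -0.001], [-0.006, 0.0, -1.0]]
wrist_force: [-6.5, -0.3, 5.9]
gripper_width: 0.0007
grasp_force: 3.6
```

{"op": "carry_out", "data": {
  "increments": [
    [[0.08, 0, 0, 0], [0.16, 0, 0, 0], [0.24, 0, 0, 0], [0.32, 0, 0, 0], [0.4, 0, 0, 0]]
  ]
}}

```text
time_s: 5.15
ee_pos: [0.5237, 0.1064, 0.028]
ee_rot: [[0.994, 0.107, -0.006], [0.106, -0.994, -0.001], [-0.007, 0.0, -1.0]]
wrist_force: [-7.1, -0.8, 5.6]
gripper_width: 0.0006
grasp_force: 3.6
```

{"op": "carry_out", "data": {
  "increments": [
    [[0.05, 0, 0, 0], [0.1, 0, 0, 0], [0.15, 0, 0, 0], [0.2, 0, 0, 0], [0.25, 0, 0, 0]]
  ]
}}

```text
time_s: 5.57
ee_pos: [0.5261, 0.1067, 0.0279]
ee_rot: [[0.994, 0.107, -0.006], [0.107, -0.994, -0.001], [-0.007, 0.0, -1.0]]
wrist_force: [-7.1, -0.6, 5.5]
gripper_width: 0.0005
grasp_force: 3.6
```

{"op": "carry_out", "data": {
  "increments": [
    [[0.05, 0, 0, 0], [0.1, 0, 0, 0], [0.15, 0, 0, 0], [0.2, 0, 0, 0], [0.25, 0, 0, 0]]
  ]
}}

```text
time_s: 5.98
ee_pos: [0.5283, 0.1069, 0.028]
ee_rot: [[0.994, 0.107, -0.007], [0.107, -0.994, -0.001], [-0.007, 0.0, -1.0]]
wrist_force: [-9.6, -1.5, 8.2]
gripper_width: 0.0006
grasp_force: 4.8
```

Force is rising near the predicted wall position, so I'll creep in smaller steps.

{"op": "carry_out", "data": {
  "increments": [
    [[0.04, 0, 0, 0], [0.08, 0, 0, 0], [0.12, 0, 0, 0], [0.12, 0, 0, 0], [0.12, 0, 0, 0]]
  ]
}}

```text
time_s: 6.4
ee_pos: [0.5282, 0.1069, 0.0278]
ee_rot: [[0.994, 0.107, -0.01], [0.107, -0.994, -0.001], [-0.01, 0.0, -1.0]]
wrist_force: [-11.3, -1.2, 10.0]
gripper_width: 0.0001
grasp_force: 5.8
```

{"op": "carry_out", "data": {
  "increments": [
    [[-0.5, 0, 0, 0], [-1.5, 0, 0, 0], [-3, 0, 0, 0], [-5, 0, 0, 0], [-5, 0, 0, 0]]
  ]
}}

```text
time_s: 6.82
ee_pos: [0.4787, 0.1016, 0.0275]
ee_rot: [[0.994, 0.107, -0.005], [0.107, -0.994, -0.001], [-0.005, 0.0, -1.0]]
wrist_force: [-0.7, -0.1, -0.7]
gripper_width: 0.0005
grasp_force: 0.0
```

{"op": "carry_out", "data": {
  "increments": [
    [[0, 0, -4, 0], [0, 0, -8, 0], [0, 0, -12, 0], [0, 0, -14, 0], [0, 0, -14, 0]]
  ]
}}

```text
time_s: 7.23
ee_pos: [0.4881, 0.1029, 0.1755]
ee_rot: [[0.994, 0.106, 0.013], [0.106, -0.994, 0.002], [0.013, -0.001, -1.0]]
wrist_force: [0.7, -0.2, 0.5]
gripper_width: 0.0008
grasp_force: 0.0
```

{"op": "carry_out", "data": {
  "increments": [
    [[0, 4, 0, 0], [0, 8, 0, 0], [0, 12, 0, 0], [0, 15, 0, 0], [0, 15, 0, 0]]
  ],
  "gripper": 0
}}

```text
time_s: 7.65
ee_pos: [0.4995, -0.0515, 0.1679]
ee_rot: [[0.995, 0.102, 0.0], [0.102, -0.995, -0.002], [-0.0, 0.002, -1.0]]
wrist_force: [-0.2, -0.0, -0.2]
gripper_width: 0.0318
grasp_force: 0.0
```

{"op": "carry_out", "data": {
  "increments": [
    [[0, 4, 0, 0], [0, 8, 0, 0], [0, 12, 0, 0], [0, 15, 0, 0], [0, 15, 0, 0]]
  ]
}}

```text
time_s: 8.07
ee_pos: [0.5157, -0.2005, 0.168]
ee_rot: [[0.995, 0.103, 0.001], [0.103, -0.995, -0.002], [0.0, 0.002, -1.0]]
wrist_force: [-0.2, 0.8, 0.4]
gripper_width: 0.0649
grasp_force: 0.0
```

```bash
python3 - <<'E'
from h import *
from workcell import env
for n in("top","scene"):
    s=env.snapshot(n);W=world(s);z=W[...,2];np.savez(f"pics/{n}2.npz",**s)
    a=s["frame"][120:250,170:410] if n=="top" else s["frame"][140:310,180:380]
    cv2.imwrite(f"pics/{n}2.png",cv2.resize(a,None,fx=3,fy=3,interpolation=2)[:,:,::-1])
    for nm,(lo,hi) in {"44-55":(.04,.056),"post":(.085,.1)}.items():
        q=(z>lo)&(z<hi)&(abs(W[...,0]-.58)<.12)&(abs(W[...,1]-.06)<.2)
        k,l,st,c=cv2.connectedComponentsWithStats(q.astype(np.uint8))
        for i in range(1,k):
            if st[i,4]>40:
                p=W[l==i];print(n,nm,c[i].round(),st[i,4],cv2.minAreaRect((p[:,:2]*1000).astype(np.float32)))
o=env.get_obs();print(o["ee_pos"],o["wrist_force"],o["gripper_width"])
E
```

```text
top 44-55 [208. 123.] 767 ((676.6632690429688, 206.9311065673828), (47.47418212890625, 106.4334716796875), 0.5266741514205933)
top 44-55 [327. 119.] 72 ((688.748046875, -31.28415870666504), (48.516483306884766, 14.37838363647461), 80.67369842529297)
top 44-55 [253. 165.] 2782 ((591.791748046875, 127.02946472167969), (104.62731170654297, 159.1578369140625), 6.099364280700684)
top 44-55 [357. 159.] 231 ((603.316650390625, -95.43344116210938), (85.56217956542969, 33.28187561035156), 84.71905517578125)
top 44-55 [204. 173.] 243 ((574.9660034179688, 215.33201599121094), (64.56783294677734, 15.935429573059082), 5.800626277923584)
top 44-55 [306. 164.] 234 ((597.7265014648438, 0.6476058959960938), (34.015411376953125, 93.65995025634766), 5.407809257507324)
top post [338. 157.] 62 ((602.208984375, -40.76239013671875), (13.213359832763672, 15.151460647583008), 3.0883748531341553)
scene 44-55 [294. 165.] 125 ((571.29833984375, 210.17413330078125), (64.03814697265625, 18.521394729614258), 6.958295822143555)
scene 44-55 [333. 183.] 564 ((675.9580078125, 204.13099670410156), (51.41154098510742, 111.86659240722656), 2.4937450885772705)
scene 44-55 [281. 200.] 1893 ((588.1887817382812, 115.89178466796875), (104.3227767944336, 169.8102569580078), 6.2520012855529785)
scene 44-55 [245. 260.] 355 ((597.6541748046875, -55.906341552734375), (34.30255889892578, 167.7373809814453), 13.863303184509277)
scene post [249. 240.] 58 ((599.795654296875, -46.93326950073242), (13.439723014831543, 13.452316284179688), 71.10000610351562)
[ 0.51471385 -0.19641448  0.16755309] [-0.25880959 -0.64636121  0.03660923] 0.07323887134303794
```

View pics/top2.png

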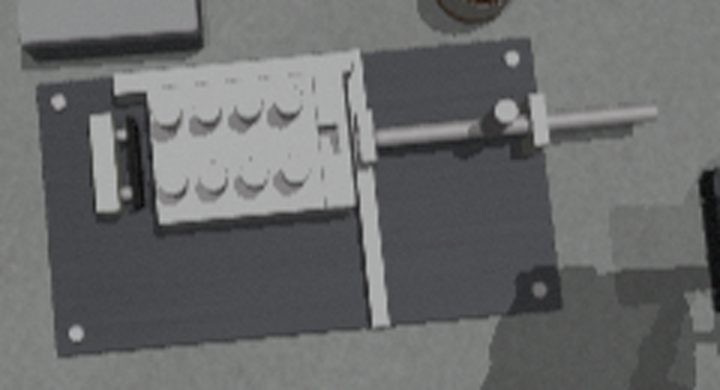

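View pics/scene2.png

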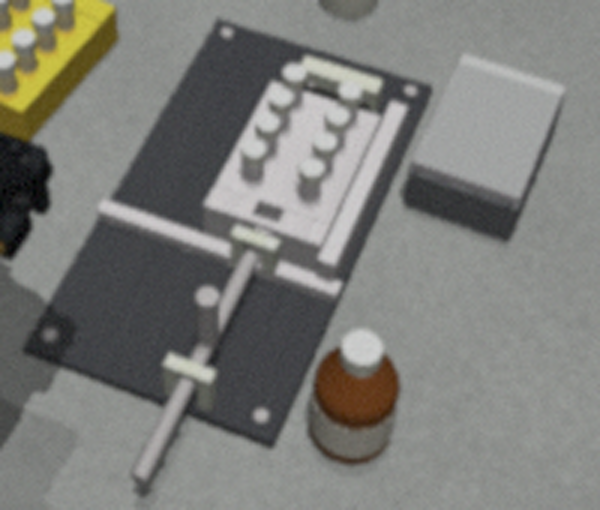

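The carrier is home: carrier plus wall measures 104.6 mm, which matches 90 + 14.7. The slot (scene crop 268,210) lines up with the rod, and the post is at top crop (505,112). Next I'll move over the post with the fingers straddling it.

{"op": "carry_out", "data": {
  "increments": [
    [[2.5, -3.5, 0, 0], [5, -7, 0, 0], [7.5, -10.5, 0, 0], [10.2, -14.3, 0, 0], [10.2, -14.3, 0, 0]]
  ],
  "gripper": 0
}}

```text
time_s: 8.58
ee_pos: [0.6028, -0.0361, 0.1683]
ee_rot: [[0.994, 0.112, 0.001], [0.112, -0.994, 0.003], [0.001, -0.003, -1.0]]
wrist_force: [0.9, -0.5, 0.1]
gripper_width: 0.0883
grasp_force: 0.0
```

{"op": "carry_out", "data": {
  "increments": [
    [[0, 0, 0, 0], [0, 0, 0, 0], [0, 0, 0, 0]]
  ]
}}

```text
time_s: 8.83
ee_pos: [0.6001, -0.0432, 0.1682]
ee_rot: [[0.994, 0.107, -0.001], [0.107, -0.994, -0.0], [-0.001, 0.0, -1.0]]
wrist_force: [-0.4, -0.1, -1.0]
gripper_width: 0.088
grasp_force: 0.0
```

{"op": "carry_out", "data": {
  "increments": [
    [[0.1, 0, 3, 0], [0.1, 0, 6, 0], [0.1, 0, 9, 0], [0.1, 0, 10.8, 0], [0.1, 0, 10.8, 0]]
  ]
}}

```text
time_s: 9.25
ee_pos: [0.597, -0.0442, 0.0556]
ee_rot: [[0.995, 0.104, -0.01], [0.104, -0.995, 0.001], [-0.01, -0.002, -1.0]]
wrist_force: [-0.5, -0.5, 0.0]
gripper_width: 0.0884
grasp_force: 0.0
```

{"op": "carry_out", "data": {
  "increments": [
    [[0, 0, 0, 0], [0, 0, 0, 0], [0, 0, 0, 0], [0, 0, 0, 0], [0, 0, 0, 0]]
  ],
  "gripper": 0.66,
  "grip_force": 10
}}

```text
time_s: 9.67
ee_pos: [0.6034, -0.0433, 0.0625]
ee_rot: [[0.994, 0.106, 0.003], [0.106, -0.994, -0.0], [0.003, 0.001, -1.0]]
wrist_force: [1.1, 0.3, -0.4]
gripper_width: 0.057
grasp_force: 0.0
```

{"op": "carry_out", "data": {
  "increments": [
    [[0, 0, 0, 0], [0, 0, 0, 0], [0, 0, 0, 0], [0, 0, 0, 0], [0, 0, 0, 0]]
  ]
}}

```text
time_s: 10.08
ee_pos: [0.6021, -0.043, 0.0607]
ee_rot: [[0.994, 0.107, -0.0], [0.107, -0.994, 0.0], [-0.0, -0.0, -1.0]]
wrist_force: [-0.9, 0.9, -0.1]
gripper_width: 0.03
grasp_force: 0.0
```

```bash
python3 - <<'E'
from h import *
from workcell import env
s=env.snapshot("scene");a=s["frame"][180:310,180:330]
cv2.imwrite("pics/s3.png",cv2.resize(a,None,fx=4,fy=4,interpolation=2)[:,:,::-1])
E
```

```text
(no output)
```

View pics/s3.png

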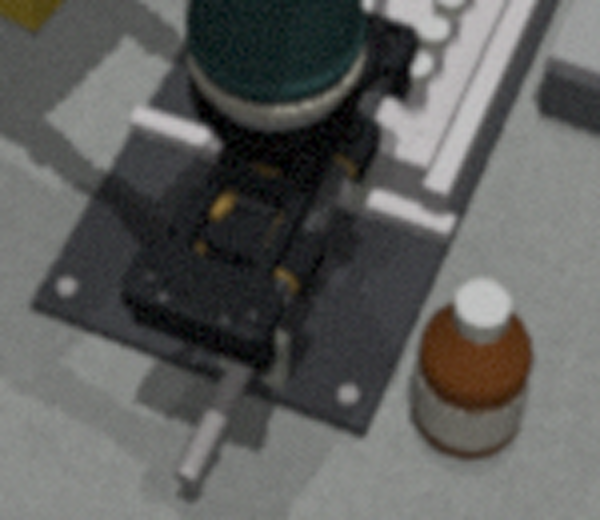

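The gripper straddles the post (scene crop ~200–330, 160–340) with the bottle clear. Next, push the bolt along tool -y.

{"op": "carry_out", "data": {
  "increments": [
    [[0, -0.25, 0, 0], [0, -0.5, 0, 0], [0, -0.75, 0, 0], [0, -1.0, 0, 0], [0, -1.2, 0, 0]]
  ]
}}

```text
time_s: 10.55
ee_pos: [0.6009, -0.0314, 0.0606]
ee_rot: [[0.994, 0.107, 0.0], [0.107, -0.994, -0.001], [-0.0, 0.001, -1.0]]
wrist_force: [1.0, -3.8, -0.0]
gripper_width: 0.0298
grasp_force: 1.5
```

{"op": "carry_out", "data": {
  "increments": [
    [[0, -0.2, 0, 0], [0, -0.4, 0, 0], [0, -0.6, 0, 0], [0, -0.8, 0, 0], [0, -1.0, 0, 0]]
  ]
}}

```text
time_s: 10.97
ee_pos: [0.5997, -0.0211, 0.0606]
ee_rot: [[0.994, 0.106, -0.0], [0.106, -0.994, -0.0], [-0.0, 0.0, -1.0]]
wrist_force: [-1.0, -3.9, -0.8]
gripper_width: 0.0295
grasp_force: 1.5
```

{"op": "carry_out", "data": {
  "increments": [
    [[0, -0.15, 0, 0], [0, -0.3, 0, 0], [0, -0.45, 0, 0], [0, -0.6, 0, 0], [0, -0.75, 0, 0]]
  ]
}}

```text
time_s: 11.38
ee_pos: [0.5989, -0.0136, 0.0607]
ee_rot: [[0.994, 0.106, -0.0], [0.106, -0.994, 0.0], [-0.0, -0.0, -1.0]]
wrist_force: [0.1, -3.4, -1.2]
gripper_width: 0.0297
grasp_force: 1.5
```

{"op": "carry_out", "data": {
  "increments": [
    [[0, -0.1, 0, 0], [0, -0.2, 0, 0], [0, -0.3, 0, 0], [0, -0.4, 0, 0], [0, -0.5, 0, 0]]
  ]
}}

```text
time_s: 11.8
ee_pos: [0.5984, -0.0087, 0.0607]
ee_rot: [[0.994, 0.106, -0.0], [0.106, -0.994, -0.0], [-0.0, 0.0, -1.0]]
wrist_force: [-0.1, -4.0, -1.1]
gripper_width: 0.0298
grasp_force: 1.5
```

{"op": "carry_out", "data": {
  "increments": [
    [[0, -0.1, 0, 0], [0, -0.2, 0, 0], [0, -0.3, 0, 0], [0, -0.4, 0, 0], [0, -0.5, 0, 0]]
  ]
}}

```text
time_s: 12.22
ee_pos: [0.5978, -0.0037, 0.0607]
ee_rot: [[0.994, 0.106, -0.0], [0.106, -0.994, -0.0], [-0.0, -0.0, -1.0]]
wrist_force: [0.3, -4.2, -1.3]
gripper_width: 0.0298
grasp_force: 1.5
```

{"op": "carry_out", "data": {
  "increments": [
    [[0, -0.1, 0, 0], [0, -0.2, 0, 0], [0, -0.3, 0, 0], [0, -0.4, 0, 0], [0, -0.5, 0, 0]]
  ]
}}

```text
time_s: 12.63
ee_pos: [0.5973, 0.001, 0.0607]
ee_rot: [[0.994, 0.107, -0.0], [0.107, -0.994, -0.001], [-0.0, 0.001, -1.0]]
wrist_force: [-0.2, -7.4, -1.8]
gripper_width: 0.0299
grasp_force: 3.3
```

The tip has reached the slot's bottom and the carrier is starting to slide, so I'll go on slowly.

{"op": "carry_out", "data": {
  "increments": [
    [[0, -0.05, 0, 0], [0, -0.1, 0, 0], [0, -0.15, 0, 0], [0, -0.2, 0, 0], [0, -0.25, 0, 0]]
  ]
}}

```text
time_s: 13.05
ee_pos: [0.5972, 0.0027, 0.0607]
ee_rot: [[0.994, 0.107, -0.0], [0.107, -0.994, -0.002], [-0.0, 0.002, -1.0]]
wrist_force: [-0.7, -6.6, -2.0]
gripper_width: 0.0301
grasp_force: 3.5
```

{"op": "carry_out", "data": {
  "increments": [
    [[0, -0.05, 0, 0], [0, -0.1, 0, 0], [0, -0.15, 0, 0], [0, -0.2, 0, 0], [0, -0.25, 0, 0]]
  ]
}}

```text
time_s: 13.47
ee_pos: [0.5969, 0.0051, 0.0606]
ee_rot: [[0.994, 0.107, -0.0], [0.107, -0.994, -0.002], [-0.0, 0.002, -1.0]]
wrist_force: [0.4, -7.1, -1.8]
gripper_width: 0.0298
grasp_force: 3.5
```

{"op": "carry_out", "data": {
  "increments": [
    [[0, -0.05, 0, 0], [0, -0.1, 0, 0], [0, -0.15, 0, 0], [0, -0.2, 0, 0], [0, -0.25, 0, 0]]
  ]
}}

```text
time_s: 13.88
ee_pos: [0.5966, 0.0076, 0.0606]
ee_rot: [[0.994, 0.107, -0.0], [0.107, -0.994, -0.002], [-0.0, 0.002, -1.0]]
wrist_force: [-0.9, -6.6, -0.8]
gripper_width: 0.0298
grasp_force: 3.5
```

{"op": "carry_out", "data": {
  "increments": [
    [[0, -0.05, 0, 0], [0, -0.1, 0, 0], [0, -0.15, 0, 0], [0, -0.2, 0, 0], [0, -0.25, 0, 0]]
  ]
}}

```text
time_s: 14.3
ee_pos: [0.5963, 0.0101, 0.0606]
ee_rot: [[0.994, 0.107, -0.0], [0.107, -0.994, -0.002], [-0.0, 0.002, -1.0]]
wrist_force: [-0.2, -7.1, -1.8]
gripper_width: 0.0299
grasp_force: 3.5
```

{"op": "carry_out", "data": {
  "increments": [
    [[0, -0.05, 0, 0], [0, -0.1, 0, 0], [0, -0.15, 0, 0], [0, -0.2, 0, 0], [0, -0.25, 0, 0]]
  ]
}}

```text
time_s: 14.72
ee_pos: [0.5961, 0.0121, 0.0606]
ee_rot: [[0.994, 0.107, -0.0], [0.107, -0.994, -0.003], [-0.0, 0.003, -1.0]]
wrist_force: [-0.6, -10.3, -2.5]
gripper_width: 0.0299
grasp_force: 4.9
```

Force is rising, so this is buffer contact. I'll use small steps.

{"op": "carry_out", "data": {
  "increments": [
    [[0, -0.03, 0, 0], [0, -0.06, 0, 0], [0, -0.08, 0, 0], [0, -0.08, 0, 0], [0, -0.08, 0, 0]]
  ]
}}

```text
time_s: 15.13
ee_pos: [0.5961, 0.0122, 0.0606]
ee_rot: [[0.994, 0.107, 0.0], [0.107, -0.994, -0.003], [-0.0, 0.003, -1.0]]
wrist_force: [-0.6, -11.3, -1.2]
gripper_width: 0.0301
grasp_force: 5.4
```

{"op": "carry_out", "data": {
  "increments": [
    [[0, -0.04, 0, 0], [0, -0.08, 0, 0], [0, -0.12, 0, 0], [0, -0.12, 0, 0], [0, -0.12, 0, 0]]
  ]
}}

```text
time_s: 15.55
ee_pos: [0.596, 0.0126, 0.0606]
ee_rot: [[0.994, 0.107, 0.0], [0.107, -0.994, -0.005], [-0.0, 0.005, -1.0]]
wrist_force: [-0.3, -13.1, -1.6]
gripper_width: 0.0301
grasp_force: 6.8
```

{"op": "carry_out", "data": {
  "increments": [
    [[0, -0.05, 0, 0], [0, -0.1, 0, 0], [0, -0.15, 0, 0], [0, -0.15, 0, 0], [0, -0.15, 0, 0]]
  ]
}}

```text
time_s: 15.97
ee_pos: [0.596, 0.013, 0.0606]
ee_rot: [[0.994, 0.108, 0.0], [0.108, -0.994, -0.006], [-0.0, 0.006, -1.0]]
wrist_force: [-0.3, -17.8, -2.2]
gripper_width: 0.0299
grasp_force: 8.8
```

{"op": "carry_out", "data": {
  "increments": [
    [[0, 0, 0, 0], [0, 0, 0, 0]]
  ]
}}

```text
time_s: 16.13
ee_pos: [0.596, 0.013, 0.0606]
ee_rot: [[0.994, 0.108, 0.0], [0.108, -0.994, -0.006], [-0.0, 0.006, -1.0]]
wrist_force: [0.1, -17.8, -2.4]
gripper_width: 0.0303
grasp_force: 8.7
```

{"op": "carry_out", "data": {
  "increments": [
    [[0, 0.3, 0, 0], [0, 0.6, 0, 0], [0, 0.9, 0, 0], [0, 1.1, 0, 0], [0, 1.1, 0, 0]]
  ]
}}

```text
time_s: 16.55
ee_pos: [0.5973, 0.0064, 0.061]
ee_rot: [[0.994, 0.106, 0.001], [0.106, -0.994, 0.001], [0.001, -0.0, -1.0]]
wrist_force: [0.0, 0.0, 0.5]
gripper_width: 0.03
grasp_force: 0.0
```

{"op": "carry_out", "data": {
  "increments": [
    [[0, 0, 0, 0], [0, 0, 0, 0], [0, 0, 0, 0]]
  ]
}}

```text
time_s: 16.8
ee_pos: [0.5969, 0.0065, 0.0608]
ee_rot: [[0.994, 0.107, 0.0], [0.107, -0.994, 0.0], [0.0, -0.0, -1.0]]
wrist_force: [-0.3, -0.5, -0.5]
gripper_width: 0.03
grasp_force: 0.0
```

Contact is off and the post is centred in the gap. I'll lift away and verify.

{"op": "carry_out", "data": {
  "increments": [
    [[0, 0, -1.5, 0], [0, 0, -4, 0], [0, 0, -8, 0], [0, 0, -12, 0], [0, 0, -12, 0]]
  ]
}}

```text
time_s: 17.22
ee_pos: [0.6025, 0.0063, 0.1904]
ee_rot: [[0.994, 0.107, 0.015], [0.107, -0.994, -0.0], [0.015, 0.002, -1.0]]
wrist_force: [1.4, -0.5, 1.7]
gripper_width: 0.0302
grasp_force: 0.0
```

{"op": "carry_out", "data": {
  "increments": [
    [[-3, 3, 0, 0], [-6, 6, 0, 0], [-9, 9, 0, 0], [-12, 12, 0, 0], [-13, 14, 0, 0]]
  ]
}}

```text
time_s: 17.63
ee_pos: [0.4793, -0.1482, 0.1803]
ee_rot: [[0.994, 0.106, -0.002], [0.106, -0.994, -0.0], [-0.002, 0.0, -1.0]]
wrist_force: [-0.2, 0.1, -0.1]
gripper_width: 0.0298
grasp_force: 0.0
```

{"op": "carry_out", "data": {
  "increments": [
    [[0, 3, 0, 0], [0, 6, 0, 0], [0, 9, 0, 0], [0, 12, 0, 0], [0, 12, 0, 0]]
  ]
}}

```text
time_s: 18.05
ee_pos: [0.496, -0.2708, 0.1811]
ee_rot: [[0.995, 0.103, 0.002], [0.103, -0.995, -0.003], [0.001, 0.003, -1.0]]
wrist_force: [0.2, 0.4, -0.5]
gripper_width: 0.0296
grasp_force: 0.0
```

```bash
python3 - <<'E'
from h import *
from workcell import env
im=[]
for n in("top","scene"):
    s=env.snapshot(n);W=world(s);z=W[...,2]
    a=s["frame"][120:250,170:410] if n=="top" else s["frame"][140:300,190:370]
    im.append(cv2.resize(a,(640,int(640*a.shape[0]/a.shape[1])),interpolation=2)[:300] if n=="top" else cv2.resize(a[20:105],(640,300),interpolation=2))
    for nm,(lo,hi) in {"44-55":(.04,.056),"post":(.085,.1)}.items():
        q=(z>lo)&(z<hi)&(abs(W[...,0]-.58)<.12)&(abs(W[...,1]-.06)<.2)
        k,l,st,c=cv2.connectedComponentsWithStats(q.astype(np.uint8))
        for i in range(1,k):
            if st[i,4]>40:
                p=W[l==i];print(n,nm,c[i].round(),st[i,4],cv2.minAreaRect((p[:,:2]*1000).astype(np.float32)))
cv2.imwrite("pics/f.png",np.vstack(im)[:,:,::-1])
o=env.get_obs();print(o["ee_pos"],o["wrist_force"],o["time_s"])
E
```

```text
top 44-55 [208. 123.] 760 ((679.524658203125, 208.09886169433594), (47.29045104980469, 106.85833740234375), 4.3226165771484375)
top 44-55 [327. 119.] 69 ((688.815673828125, -30.827255249023438), (49.38270568847656, 14.15515422821045), 80.75198364257812)
top 44-55 [251. 165.] 2974 ((594.0369262695312, 104.92698669433594), (104.66119384765625, 202.60025024414062), 6.653936386108398)
top 44-55 [342. 160.] 265 ((607.3004150390625, -54.643089294433594), (97.80577850341797, 33.59458541870117), 84.9045639038086)
top 44-55 [204. 173.] 251 ((575.24609375, 215.08543395996094), (65.1856689453125, 15.95007038116455), 5.450723648071289)
top post [313. 159.] 62 ((596.8355712890625, 5.721673965454102), (14.579946517944336, 14.879294395446777), 3.1061885356903076)
scene 44-55 [289. 163.] 63 ((558.4539184570312, 208.5882568359375), (31.22551918029785, 17.864498138427734), 5.744214057922363)
scene 44-55 [333. 182.] 554 ((676.9608764648438, 204.68142700195312), (51.42729568481445, 112.4262466430664), 3.7859888076782227)
scene 44-55 [282. 197.] 1881 ((588.8499755859375, 108.27063751220703), (104.99223327636719, 186.1621551513672), 6.4604620933532715)
scene 44-55 [246. 257.] 283 ((597.9008178710938, -56.06206512451172), (34.82008361816406, 108.57989501953125), 13.478560447692871)
scene post [258. 221.] 54 ((594.44091796875, -1.1129837036132812), (14.353736877441406, 14.014701843261719), 33.64252853393555)
[ 0.4951962  -0.26681515  0.18044975] [ 0.14748441  0.36074974 -0.08372485] 18.15
```

View pics/f.png

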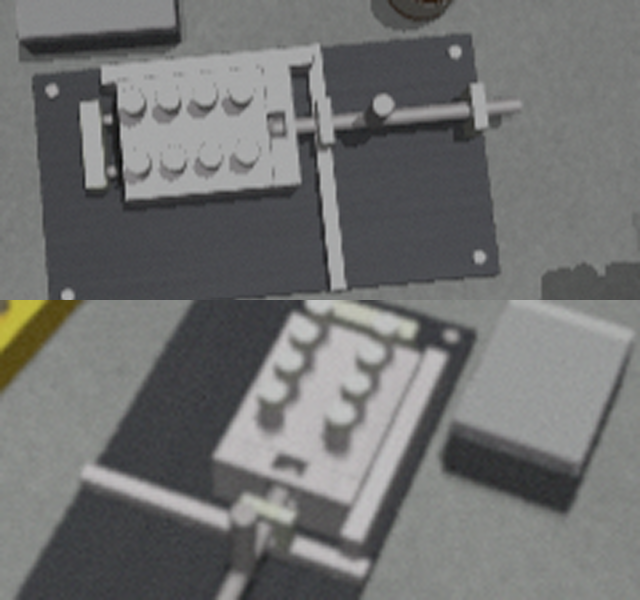

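The carrier is flush with the wall (combined extent 104.7 mm). Its +y end touches the buffer (top crop ~118,145), and the rod passes under the strap into the slot (278,124). The robot is clear of everything.

```bash
python3 -c "
from workcell import env
print(env.job_done())"
```

```text
the job is handed in; nothing more can be done
None
```

The carrier is home against the back wall and bolted against the buffer, with the arm clear; the last wrist reading before release was 17.8 N on the bolt, about 15 N on the carrier after bolt friction. The job is handed in at about 18 s.

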